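# Find the alloy bar by weight and put it in the drawer

## Task

One of the three identical closed tins on the bench holds a heavy bar of casting alloy, the other two only light resin blanks: heft the tins one at a time from left to right, raising each straight up about 5 cm for a moment and setting it back where it stood. Then open only the heavy tin, lift out its bar and lower it, without dropping it, to lie flat on the floor of the open drawer of the small drawer unit; leave the lid open, the other tins shut, and the things standing around where they are.

Things in the scene. Friction and masses are not known exactly. Their poses are not given: they have to be found in the camera images.
- tin_a: One (which of left, middle, right varies; left is +y) of three identical closed, loose blue-grey tins, 66 (x) x 111 (y) x 25 mm; inside 62 x 107, 12 deep above a dark liner whose top is 6 mm above the underside. 0.24 to 0.3 kg plus contents (bar 0.2 kg or blank 0.012 kg). Origin: centre of underside; x from the front (knob side) to the hinge side, z up. Can be gripped across its 66 mm.
- tin_a_knob (a point): Centre of the steel knob on the lid of tin_a: a barrel 16 mm long (tin's y), 12 mm thick, on a thin stem, 22 mm above the lid. Shut, it is 24 mm before the tin's centre and 46.5 mm above its underside; the hinge line (tin's y) is 57 mm behind and 27.5 mm below it. The barrel turns freely on its axis, so it can be pinched on its flat ends and carried round; a light grip lets it slip rather than tip the tin.
- tin_a_lid (a joint): Hinge of the lid of tin_a, rad: 0 shut, grows as the front edge rises, stop at 1.92; slight friction, past about 1.6 it falls open by itself and stays, below about 1.4 it falls shut.
- tin_b: One (which of left, middle, right varies; left is +y) of three identical closed, loose blue-grey tins, 66 (x) x 111 (y) x 25 mm; inside 62 x 107, 12 deep above a dark liner whose top is 6 mm above the underside. 0.24 to 0.3 kg plus contents (bar 0.2 kg or blank 0.012 kg). Origin: centre of underside; x from the front (knob side) to the hinge side, z up. Can be gripped across its 66 mm.
- tin_b_knob (a point): Centre of the steel knob on the lid of tin_b: a barrel 16 mm long (tin's y), 12 mm thick, on a thin stem, 22 mm above the lid. Shut, it is 24 mm before the tin's centre and 46.5 mm above its underside; the hinge line (tin's y) is 57 mm behind and 27.5 mm below it. The barrel turns freely on its axis, so it can be pinched on its flat ends and carried round; a light grip lets it slip rather than tip the tin.
- tin_b_lid (a joint): Hinge of the lid of tin_b, rad: 0 shut, grows as the front edge rises, stop at 1.92; slight friction, past about 1.6 it falls open by itself and stays, below about 1.4 it falls shut.
- tin_c: One (which of left, middle, right varies; left is +y) of three identical closed, loose blue-grey tins, 66 (x) x 111 (y) x 25 mm; inside 62 x 107, 12 deep above a dark liner whose top is 6 mm above the underside. 0.24 to 0.3 kg plus contents (bar 0.2 kg or blank 0.012 kg). Origin: centre of underside; x from the front (knob side) to the hinge side, z up. Can be gripped across its 66 mm.
- tin_c_knob (a point): Centre of the steel knob on the lid of tin_c: a barrel 16 mm long (tin's y), 12 mm thick, on a thin stem, 22 mm above the lid. Shut, it is 24 mm before the tin's centre and 46.5 mm above its underside; the hinge line (tin's y) is 57 mm behind and 27.5 mm below it. The barrel turns freely on its axis, so it can be pinched on its flat ends and carried round; a light grip lets it slip rather than tip the tin.
- tin_c_lid (a joint): Hinge of the lid of tin_c, rad: 0 shut, grows as the front edge rises, stop at 1.92; slight friction, past about 1.6 it falls open by itself and stays, below about 1.4 it falls shut.
- ingot: Heavy bar of grey precious casting alloy, 0.2 kg, 54 x 26 x 11 mm (x, y, z), flat upright long sides; origin centre of underside. Lies flat on the liner of one of the tins, near its middle, x axis nearly along the tin's x axis; it may slide inside. Hidden until the lid is open.
- blank_1: Light plaster-white resin blank, 0.012 kg, 54 x 26 x 11 mm (x, y, z), flat upright long sides; origin centre of underside. Lies flat on the liner of one of the tins, near its middle, x axis nearly along the tin's x axis; it may slide inside. Hidden until the lid is open.
- blank_2: Light plaster-white resin blank, 0.012 kg, 54 x 26 x 11 mm (x, y, z), flat upright long sides; origin centre of underside. Lies flat on the liner of one of the tins, near its middle, x axis nearly along the tin's x axis; it may slide inside. Hidden until the lid is open.
- drawer_floor (a point): Middle of the uncovered floor of the open drawer in a small fixed white bench-top unit (180 deep, 170 wide, 75 mm high) that covers the drawer's back. x points from the drawer front into the unit, z up. Drawer inside 135 (x) x 128 mm (y); its front wall is 47 mm before this point; walls rise 31 mm above the floor, which is 22 mm above the bench.
- drawer_unit_drawer0 (a joint): How far the drawer is pulled out, m: 0 shut, 0.1176 fully out; the uncovered length is this minus 6 mm. Starts 0.10 to 0.115. Slides with about 1 N of friction.
- wax_tin: Bystander: blue round tin of pink wax, 69 mm across, 25 mm high, open top; origin centre of underside. Stands behind the tins.
- stone_block: Bystander: beige stone block 51 x 56 x 27 mm; origin centre of underside. Stands behind the tins.

How it is judged:
By the outcome, as a careful person would: the job done as asked, in the order asked, and still so for the second after the job is handed in, with the robot touching nothing.
It also fails if it takes over 72 s, if anything falls off the work surface, if the arm or the gripper's body presses on something with over 40 N, if the wrist force passes 120 N, or if a joint passes its speed limit or range.

## Robot

A 6-joint arm with a two-finger parallel gripper is mounted at the origin on a cart in front of the work surface, level with it; the furniture and walls round the work are solid. World frame = base frame: x ahead of the robot, y to its left, z up, the work surface at z = 0. Lengths are in m, angles in rad, forces in N, time in s.
With the tool pointing down it reaches from about 0.35 to 0.85 m from the base axis. Payload 8.1 kg.
Tool frame: the origin (TCP) lies on the centre line of the jaws, within the pads' length; the fingertips stand tip_extent ahead of it and the grasp point (between the pads) lies 5 mm behind it (tip_extent is the distance from the TCP to the fingertips, in m); z points along the fingers, y is the line along which they close (so a half turn about z gives the same grasp; the last joint's range is limited). The gripper opens to 93 mm and grips with 3 to 60 N. Pads are 15 mm wide; open, the fingers measure 128 mm over their backs; the gripper's body (75 mm by 188 mm) begins 65 mm behind the grasp point.
Start: joints at [-1.33, 0.13, 1.488, -0, 1.523, -0.085], TCP at [0.192, -0.568, 0.233] pointing down, gripper open.
Joint ranges: [-2.96, 2.96], [-0.89, 2.26], [0.02, 2.5], [-1.34, 4.48], [0, 2.73], [-2.66, 2.66]. Speed limits (rad/s): [2.39, 2.39, 2.79, 3.14, 3.14, 3.14].

## Interface

Orientations are given as a rotation vector (axis times angle).
In Python, from rig import * gives the robot as it stands.
- The arm moves only by the tool step_arm, never from a script. Its argument "moves" is a list of rows, each an object with "linear": the shift along the tool's x, y, z scaled (see below), a list of three; "angular": the turn, a rotation vector about the tool's x, y, z scaled (see below), a list of three. A call has 1 to 10 rows; each row shifts and turns the commanded pose from where the row before left it, along the tool's axes as they then stand; what a row does not reach is not made up. The controller multiplies each number of a shift by 30 mm and each number of a turn by 6 degrees. A row lasts 1/12 s, in which the tool goes at most 41.7 mm and 7.16 degrees, less where a joint would pass 70% of its speed; a pose out of reach is approached as far as the arm can. A call with a number of a shift or a turn outside -1 to 1 is refused whole. A call with a gripper value outside its range is refused whole. "claw" is the opening, from 0 (shut) to 1 (fully open), set as the call begins (left out, the last holds). The fingers move at their own pace and stop on an object; the grip force is fixed at half the most. Time passes only in rows, so rows that do not move let the fingers close. It gives the time, the measured TCP pose, the force, the opening and the grip force at its end, in the units of the state.
- observe(): the state, without advancing time (a new reading comes with each control period).
- grab_frame(name): name is "scene" or "top"; returns a dict with "image" (400x640x3 uint8, red, green, blue), "range_z" (400x640 float32, m along the optical axis (not along the pixel's ray), 0 where there is no reading), "intrinsics" (3x3 intrinsics, pixels), "k1" (the pictures are not rectified: a ray, as slopes to the right and down, at radius r is drawn at 1 + k1 r^2 times it, then the intrinsics apply), "R" (3x3) and "t" (3): a world point X has camera coordinates R X + t. Camera axes: x right, y down, z forward; pixel columns grow to the right and rows downward; lengths in m; the calibration is good to about 2 mm. A picture is of the moment at which its call begins.
- close_job(): hands the job in; it is judged then, once.
Trained networks look in the newest picture that a camera, given by its name, has taken for a name from the list of things; names that differ only in an ending like _2 or _b are one class to them, and where a whole thing is asked for, a point or a joint stands for the part that bears it (a point fixed in the world has none). Each returns a list of dicts, best first, with "confidence" (0 to 1); they miss things now and then, are a little off and sometimes report something else, mostly with a low value. They report only what shows in the picture. A call takes as long as a camera call.
- spot_in(camera, thing): "bbox" ([left, top, width, height] in pixels, round what is visible of it).
- regions_of(camera, thing): "mask" (400x640 bool, what is visible of it) and "bbox" ([left, top, width, height] in pixels, round what is visible of it).
- pinpoint(camera, thing): "point" ([column, row] in pixels: a listed point, or the origin of a listed thing).
The state is a dict: "time": time; "joint_pos": joint angles; "joint_vel": joint speeds; "joint_efforts": joint torques, N m; "position": TCP position; "tcp_rot": TCP orientation; "wrist_force": force on the tool from outside, world axes, zero at the start; "wrist_torque": the same for the moment, N m; "finger_gap": finger opening in m; "grasp_force": force on a finger pad.
Only numpy, scipy, OpenCV 4.12 (cv2) and the standard library are available. Lean on these libraries where they do the work, as an engineer would, in place of code of your own. Each camera call takes 0.05 s, during which the arm holds its last target. There are 200 camera calls.

## Working session

There is one attempt and no reset: what is moved stays moved. The work goes in short steps, Python scripts to look and compute and a tool call to move; the robot and the scene stay as the last step left them, time stands still between calls to the robot, and variables do not carry over. Pictures are saved under pics/ and viewed, at most 10 in all, crops included, and the job is handed in when it is done.

Besides the shell and the picture viewer there is one more tool, called after ">>>" as a command line: name --argument value ..., lists and objects as JSON in quotes. step_arm: Moves the arm, as the interface text tells. Its arguments: {"type":"object","properties":{"moves":{"type":"array","items":{"type":"object","properties":{"linear":{"type":"array","items":{"type":"number","minimum":-1,"maximum":1}},"angular":{"type":"array","items":{"type":"number","minimum":-1,"maximum":1}}}}},"claw":{"type":"number"}},"required":["moves"]}

```bash
mkdir -p pics; ls
cat > h.py <<'E'
from rig import *
import numpy as np, cv2
from scipy.spatial.transform import Rotation as Ro
def cloud(f):
    K=f["intrinsics"];k1=f["k1"];z=f["range_z"]
    v,u=np.mgrid[0:400,0:640]
    d=np.array([k1,0,0,0,0],float)
    # model: drawn = ray*(1+k1 r^2)
    p=cv2.undistortPoints(np.stack([u,v],-1).reshape(-1,1,2).astype(np.float64),np.array(K,float),d).reshape(400,640,2)
    c=np.concatenate([p*z[...,None],z[...,None]],-1)
    w=(c-np.array(f["t"]))@np.array(f["R"])
    w[z==0]=np.nan
    return w
def ray_at_z(f,px,zw):
    d=np.array([f["k1"],0,0,0,0],float)
    p=cv2.undistortPoints(np.array([[px]],float),np.array(f["intrinsics"],float),d)[0,0]
    R=np.array(f["R"]);t=np.array(f["t"])
    o=-R.T@t; r=R.T@np.array([p[0],p[1],1])
    return o+r*(zw-o[2])/r[2]
def save(f,n):
    cv2.imwrite("pics/"+n,cv2.cvtColor(f["image"],cv2.COLOR_RGB2BGR))
E
python3 - <<'E'
from h import *
np.set_printoptions(precision=4,suppress=True)
s=observe(); print(s)
fs={c:grab_frame(c) for c in("top","scene")}
save(fs["top"],"top0.png");save(fs["scene"],"scene0.png")
for c in fs:
    f=fs[c];W=cloud(f)
    print(c,"cam",-np.array(f["R"]).T@np.array(f["t"]))
    for th in ["tin_a","wax_tin","stone_block"]:
        for m in regions_of(c,th)[:5]:
            M=m["mask"];P=W[M];P=P[np.isfinite(P[:,0])]
            if len(P)<10: continue
            top=P[abs(P[:,2]-0.025)<0.006]
            r=cv2.minAreaRect((top[:,:2]*1000).astype(np.float32)) if len(top)>5 else None
            print(th,round(m["confidence"],2),np.round(m["bbox"]),np.median(P,0),r)
    for th,z in [("tin_a_knob",.0465),("drawer_floor",.022)]:
        for m in pinpoint(c,th)[:5]: print(th,round(m["confidence"],2),m["point"],ray_at_z(f,m["point"],z))
E
```

```text
pics
{'time': 0.0, 'joint_pos': array([-1.3304,  0.1311,  1.4893,  0.    ,  1.523 , -0.0854]), 'joint_vel': array([-0.0002, -0.0015, -0.0009, -0.0001, -0.0015, -0.0007]), 'joint_efforts': array([ -0.0003, -55.9841, -49.1765,   0.0769,   0.0353,  -0.0002]), 'position': array([ 0.1919, -0.5679,  0.2316]), 'tcp_rot': array([-3.0982, -0.5092,  0.0002]), 'wrist_force': array([ 0.0337, -0.8309, -0.8034]), 'wrist_torque': array([ 0.0458,  0.0474, -0.0086]), 'grasp_force': 0.0, 'finger_gap': 0.09270617717381785}
top cam [0.4722 0.0273 1.0329]
tin_a 0.76 [402. 215.  45.  29.] [ 0.4825 -0.272   0.0257] ((482.5213317871094, -275.80499267578125), (69.29080963134766, 111.58240509033203), 8.063203811645508)
tin_a 0.67 [276. 208.  41.  26.] [0.5003 0.0897 0.0269] ((500.1357116699219, 89.75355529785156), (67.04427337646484, 111.60258483886719), 1.133287787437439)
tin_a 0.63 [337. 208.  44.  28.] [ 0.498  -0.0857  0.0263] ((499.21539306640625, -87.58643341064453), (69.71662139892578, 110.06172180175781), 0.5427461862564087)
tin_a 0.56 [407. 220.  37.  25.] [ 0.4836 -0.272   0.0257] ((482.521331787109
[... 1147 characters left out ...]
, 68.96375274658203), 89.52694702148438)
wax_tin 0.59 [348. 191.  19.  28.] [0.6734 0.0451 0.0202] ((673.8524780273438, 47.299015045166016), (69.98412322998047, 65.8310775756836), 85.73921966552734)
stone_block 0.74 [320. 273.  24.  23.] [ 0.6719 -0.2248  0.0267] ((671.8262939453125, -221.00193786621094), (55.224998474121094, 49.0740852355957), 76.55198669433594)
stone_block 0.55 [272. 211.  32.  37.] [ 0.5006 -0.0946  0.0248] ((500.173583984375, -88.22883605957031), (111.9240493774414, 68.95476531982422), 89.60413360595703)
tin_a_knob 0.72 [279.3, 219.4] [ 0.4786 -0.0861  0.0465]
tin_a_knob 0.16 [290.2, 227.3] [ 0.5166 -0.1017  0.0465]
drawer_floor 0.75 [341.4, 127.8] [0.5508 0.3251 0.022 ]
```

View pics/top0.png

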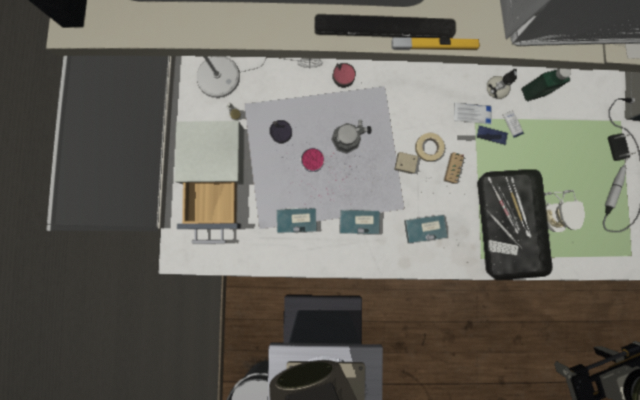

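Run:
```python
from h import *
np.set_printoptions(precision=4,suppress=True)
print(Ro.from_rotvec(observe()['tcp_rot']).as_matrix())
for c in("top","scene"):
    f=grab_frame(c);W=cloud(f);P=W.reshape(-1,3);P=P[np.isfinite(P[:,0])]
    for n,(x,y) in dict(L=(.5,.088),M=(.5,-.088),R=(.484,-.2755)).items():
        Q=P[(abs(P[:,0]-x)<.05)&(abs(P[:,1]-y)<.07)]
        k=Q[(Q[:,2]>.038)&(Q[:,2]<.06)]
        print(c,n,"knob",len(k),np.median(k,0),k.min(0),k.max(0),"top z",np.median(Q[(Q[:,2]>.018)&(Q[:,2]<.032)][:,2]), "bench",np.median(Q[Q[:,2]<.01][:,2]))
    # drawer unit
    Q=P[(P[:,1]>.18)&(P[:,1]<.45)&(P[:,0]<.85)&(P[:,0]>.4)]
    for lo,hi in((.015,.03),(.045,.058),(.068,.085)):
        q=Q[(Q[:,2]>lo)&(Q[:,2]<hi)]
        if len(q)>5: print(c,lo,len(q),cv2.minAreaRect((q[:,:2]*1000).astype(np.float32)),np.median(q,0),np.percentile(q,[2,98],axis=0).ravel())
```

```text
[[ 0.9474  0.3201  0.    ]
 [ 0.3201 -0.9474 -0.    ]
 [ 0.      0.     -1.    ]]
top L knob 30 [0.4748 0.0887 0.0529] [0.4693 0.0817 0.0475] [0.4804 0.0959 0.0566] top z 0.026745651949347346 bench 0.001183069846406247
top M knob 24 [ 0.4742 -0.0873  0.0522] [ 0.47   -0.0943  0.0489] [ 0.4783 -0.0805  0.0552] top z 0.02637344397275478 bench 0.001377896088912619
top R knob 28 [ 0.4596 -0.28    0.0531] [ 0.4543 -0.2886  0.0432] [ 0.4653 -0.2716  0.0558] top z 0.025553338186817612 bench 0.0010832786789016044
top 0.015 1891 ((641.331298828125, 331.6800537109375), (343.1139221191406, 170.2459716796875), 0.16357050836086273) [0.5499 0.3302 0.0225] [0.4925 0.2482 0.0177 0.7904 0.3936 0.0277]
top 0.045 612 ((622.2879028320312, 325.63116455078125), (381.3865661621094, 160.8171844482422), 0.5740827322006226) [0.5066 0.3033 0.0521] [0.4341 0.2468 0.0453 0.8014 0.3997 0.0565]
top 0.068 3861 ((704.4342041015625, 333.383056640625), (214.7277069091797, 172.48739624023438), 1.858180284500122) [0.6794 0.331  0.0755] [0.5997 0.2497 0.0717 0.7612 0.4143 0.0791]
scene L knob 22 [0.4766 0.0852 0.0516] [0
[... 248 characters left out ...]

scene R knob 32 [ 0.4613 -0.2801  0.0509] [ 0.4546 -0.2872  0.0423] [ 0.4662 -0.2715  0.0546] top z 0.024512661222155403 bench 6.976754561789746e-05
scene 0.015 905 ((591.4468383789062, 320.5314636230469), (235.16482543945312, 154.951416015625), 0.218618243932724) [0.5467 0.3285 0.0218] [0.4897 0.2456 0.0162 0.6919 0.3949 0.029 ]
scene 0.045 425 ((571.8818359375, 322.4587707519531), (280.23345947265625, 160.39527893066406), 0.21945470571517944) [0.5299 0.2667 0.0507] [0.4344 0.2449 0.0453 0.7022 0.3995 0.0574]
scene 0.068 1416 ((656.1122436523438, 332.07568359375), (180.11831665039062, 115.77469635009766), 89.95832824707031) [0.6569 0.3264 0.0743] [0.6015 0.2478 0.0697 0.7115 0.4153 0.0785]
```

The top view shows the three tins at (297,220), (360,221) and (427,229), which agrees with the networks. The open drawer is at (210,205), and the wax tin (312,160) and the stone block (407,163) stand behind the tins. The right tin is yawed about 8.5°.

```bash
cat >> h.py <<'E'
def plan(tgt,psi,n=None,vmax=1.0):
    """rows (tool-frame, scaled) from measured pose to TCP tgt, tool down, tool-x heading psi deg"""
    s=observe();R=Ro.from_rotvec(s["tcp_rot"]);p=s["position"].copy()
    c,q=np.cos(np.radians(psi)),np.sin(np.radians(psi))
    Rt=Ro.from_matrix(np.array([[c,q,0],[q,-c,0],[0,0,-1.]]))
    rv=(R.inv()*Rt).as_rotvec();d=np.asarray(tgt)-p
    need=max(np.linalg.norm(d)/.03,np.degrees(np.linalg.norm(rv))/6)/vmax
    n=n or max(1,int(np.ceil(need)))
    ang=np.round(np.degrees(rv)/n/6,2)
    print("pos",np.round(p,4),"n",n)
    for i in range(n):
        l=np.round(R.inv().apply((np.asarray(tgt)-p)/(n-i))/.03,2)
        p=p+R.apply(l*.03)
        R=R*Ro.from_rotvec(np.radians(ang*6))
        print("{\"linear\":%s,\"angular\":%s}"%((l+0).tolist(),(ang+0).tolist()))
E
python3 - <<'E'
import rig; print([a for a in dir(rig) if a[0]!='_'], getattr(rig,'tip_extent',None))
from h import *
plan([.5,.088,.16],90)
E
```

```text
['Unreachable', 'close_job', 'grab_frame', 'observe', 'pinpoint', 'regions_of', 'spot_in', 'tip_extent'] 0.014
pos [ 0.192  -0.5685  0.2327] n 25
{"linear":[0.67, -0.7, 0.1],"angular":[0.0, 0.0, -0.48]}
{"linear":[0.7, -0.66, 0.1],"angular":[0.0, 0.0, -0.48]}
{"linear":[0.74, -0.63, 0.1],"angular":[0.0, 0.0, -0.48]}
{"linear":[0.77, -0.59, 0.1],"angular":[0.0, 0.0, -0.48]}
{"linear":[0.79, -0.55, 0.1],"angular":[0.0, 0.0, -0.48]}
{"linear":[0.82, -0.51, 0.1],"angular":[0.0, 0.0, -0.48]}
{"linear":[0.85, -0.47, 0.1],"angular":[0.0, 0.0, -0.48]}
{"linear":[0.87, -0.42, 0.1],"angular":[0.0, 0.0, -0.48]}
{"linear":[0.89, -0.38, 0.1],"angular":[0.0, 0.0, -0.48]}
{"linear":[0.91, -0.34, 0.1],"angular":[0.0, 0.0, -0.48]}
{"linear":[0.92, -0.29, 0.09],"angular":[0.0, 0.0, -0.48]}
{"linear":[0.94, -0.24, 0.1],"angular":[0.0, 0.0, -0.48]}
{"linear":[0.95, -0.2, 0.09],"angular":[0.0, 0.0, -0.48]}
{"linear":[0.95, -0.15, 0.1],"angular":[0.0, 0.0, -0.48]}
{"linear":[0.96, -0.1, 0.09],"angular":[0.0, 0.0, -0.48]}
{"linear":[0.96, -0.05, 0.1],"angular":[0.0, 0.0, -0.48]}
{"linear":[0.97, 0.0, 0.09],"angular":[0.0, 0.0, -0.48]}
{"linear":[0.96, 0.05, 0.1],"angular":[0.0, 0.0, -0.48]}
{"linear":[0.96, 0.1, 0.09],"angular":[0.0, 0.0, -0.48]}
{"linear":[0.96, 0.14, 0.1],"angular":[0.0, 0.0, -0.48]}
{"linear":[0.95, 0.19, 0.09],"angular":[0.0, 0.0, -0.48]}
{"linear":[0.94, 0.24, 0.1],"angular":[0.0, 0.0, -0.48]}
{"linear":[0.92, 0.28, 0.09],"angular":[0.0, 0.0, -0.48]}
{"linear":[0.91, 0.33, 0.1],"angular":[0.0, 0.0, -0.48]}
{"linear":[0.89, 0.38, 0.09],"angular":[0.0, 0.0, -0.48]}
```

>>> step_arm --moves '[{"linear":[0.67,-0.7,0.1],"angular":[0,0,-0.48]},{"linear":[0.7,-0.66,0.1],"angular":[0,0,-0.48]},{"linear":[0.74,-0.63,0.1],"angular":[0,0,-0.48]},{"linear":[0.77,-0.59,0.1],"angular":[0,0,-0.48]},{"linear":[0.79,-0.55,0.1],"angular":[0,0,-0.48]},{"linear":[0.82,-0.51,0.1],"angular":[0,0,-0.48]},{"linear":[0.85,-0.47,0.1],"angular":[0,0,-0.48]},{"linear":[0.87,-0.42,0.1],"angular":[0,0,-0.48]},{"linear":[0.89,-0.38,0.1],"angular":[0,0,-0.48]},{"linear":[0.91,-0.34,0.1],"angular":[0,0,-0.48]}]' --claw 1

```text
time: 1.53
position: [0.3157, -0.3044, 0.2027]
tcp_rot: [2.874, 1.267, 0.0]
wrist_force: [0.7, -0.4, 0.1]
finger_gap: 0.0929
grasp_force: 0.0
```

>>> step_arm --moves '[{"linear":[0.92,-0.29,0.1],"angular":[0,0,-0.48]},{"linear":[0.94,-0.24,0.1],"angular":[0,0,-0.48]},{"linear":[0.95,-0.2,0.1],"angular":[0,0,-0.48]},{"linear":[0.95,-0.15,0.1],"angular":[0,0,-0.48]},{"linear":[0.96,-0.1,0.1],"angular":[0,0,-0.48]},{"linear":[0.96,-0.05,0.1],"angular":[0,0,-0.48]},{"linear":[0.97,0,0.1],"angular":[0,0,-0.48]},{"linear":[0.96,0.05,0.1],"angular":[0,0,-0.48]},{"linear":[0.96,0.1,0.1],"angular":[0,0,-0.48]},{"linear":[0.96,0.14,0.1],"angular":[0,0,-0.48]}]'

```text
time: 2.37
position: [0.439, -0.0418, 0.1728]
tcp_rot: [2.468, 1.943, 0.001]
wrist_force: [1.0, 0.1, -0.3]
finger_gap: 0.093
grasp_force: 0.0
```

>>> step_arm --moves '[{"linear":[0.95,0.19,0.1],"angular":[0,0,-0.48]},{"linear":[0.94,0.24,0.1],"angular":[0,0,-0.48]},{"linear":[0.92,0.28,0.1],"angular":[0,0,-0.48]},{"linear":[0.91,0.33,0.1],"angular":[0,0,-0.48]},{"linear":[0.89,0.38,0.1],"angular":[0,0,-0.48]},{"linear":[0,0,0]},{"linear":[0,0,0]}]'

```text
$.moves[5]: bad value
```

>>> step_arm --moves '[{"linear":[0.95,0.19,0.1],"angular":[0,0,-0.48]},{"linear":[0.94,0.24,0.1],"angular":[0,0,-0.48]},{"linear":[0.92,0.28,0.1],"angular":[0,0,-0.48]},{"linear":[0.91,0.33,0.1],"angular":[0,0,-0.48]},{"linear":[0.89,0.38,0.1],"angular":[0,0,-0.48]},{"linear":[0,0,0],"angular":[0,0,0]},{"linear":[0,0,0],"angular":[0,0,0]}]'

```text
time: 2.95
position: [0.4999, 0.0894, 0.1573]
tcp_rot: [-2.205, -2.237, 0.001]
wrist_force: [-0.4, 0.0, -0.9]
finger_gap: 0.093
grasp_force: 0.0
```

Run:
```python
from h import *
plan([.5,.0875,.017],91)
```

```text
pos [0.4999 0.0894 0.1573] n 5
{"linear":[-0.01, 0.0, 0.94],"angular":[0.0, 0.0, -0.01]}
{"linear":[-0.01, 0.0, 0.93],"angular":[0.0, 0.0, -0.01]}
{"linear":[-0.01, 0.0, 0.94],"angular":[0.0, 0.0, -0.01]}
{"linear":[-0.02, 0.0, 0.93],"angular":[0.0, 0.0, -0.01]}
{"linear":[-0.01, 0.0, 0.94],"angular":[0.0, 0.0, -0.01]}
```

>>> step_arm --moves '[{"linear":[-0.05,0,0.95],"angular":[0,0,0]},{"linear":[0,0,0.95],"angular":[0,0,0]},{"linear":[0,0,0.95],"angular":[0,0,0]},{"linear":[0,0,0.9],"angular":[0,0,0]},{"linear":[0,0,0.6],"angular":[0,0,0]},{"linear":[0,0,0.3],"angular":[0,0,0]},{"linear":[0,0,0],"angular":[0,0,0]}]' --claw 1

```text
time: 3.53
position: [0.4988, 0.0856, 0.0172]
tcp_rot: [-2.209, -2.232, 0.004]
wrist_force: [0.6, 0.7, 0.5]
finger_gap: 0.0931
grasp_force: 0.0
```

>>> step_arm --moves '[{"linear":[0,0,0],"angular":[0,0,0]},{"linear":[0,0,0],"angular":[0,0,0]},{"linear":[0,0,0],"angular":[0,0,0]},{"linear":[0,0,0],"angular":[0,0,0]},{"linear":[0,0,0],"angular":[0,0,0]},{"linear":[0,0,0],"angular":[0,0,0]}]' --claw 0

```text
time: 4.03
position: [0.5003, 0.0866, 0.0187]
tcp_rot: [2.208, 2.234, 0.0]
wrist_force: [-2.2, -0.6, 4.8]
finger_gap: 0.0659
grasp_force: 29.8
```

>>> step_arm --moves '[{"linear":[0,0,-0.2],"angular":[0,0,0]},{"linear":[0,0,-0.4],"angular":[0,0,0]},{"linear":[0,0,-0.45],"angular":[0,0,0]},{"linear":[0,0,-0.4],"angular":[0,0,0]},{"linear":[0,0,-0.2],"angular":[0,0,0]},{"linear":[0,0,0],"angular":[0,0,0]},{"linear":[0,0,0],"angular":[0,0,0]},{"linear":[0,0,0],"angular":[0,0,0]},{"linear":[0,0,0],"angular":[0,0,0]}]'

```text
time: 4.78
position: [0.4992, 0.0866, 0.0667]
tcp_rot: [-2.208, -2.234, 0.002]
wrist_force: [0.1, -0.1, -3.9]
finger_gap: 0.0659
grasp_force: 29.7
```

>>> step_arm --moves '[{"linear":[0,0,0],"angular":[0,0,0]},{"linear":[0,0,0],"angular":[0,0,0]}]'

```text
time: 4.95
position: [0.4995, 0.0867, 0.067]
tcp_rot: [-2.208, -2.234, 0.001]
wrist_force: [-0.5, -0.4, -4.8]
finger_gap: 0.0656
grasp_force: 29.7
```

Run:
```python
from h import *
s=observe();print(s["wrist_force"],s["wrist_torque"],s["joint_efforts"],s["position"])
```

```text
[-0.50417443 -0.38579081 -4.79091108] [-0.00980181 -0.07656102  0.00945368] [ 5.97362872e-03 -4.79989243e+01 -4.63990617e+01  7.61238579e-02
  2.63357599e-02 -3.83182223e-04] [0.4994787  0.08665876 0.06696334]
```

>>> step_arm --moves '[{"linear":[0,0,0.2],"angular":[0,0,0]},{"linear":[0,0,0.4],"angular":[0,0,0]},{"linear":[0,0,0.4],"angular":[0,0,0]},{"linear":[0,0,0.3],"angular":[0,0,0]},{"linear":[0,0,0.2],"angular":[0,0,0]},{"linear":[0,0,0.13],"angular":[0,0,0]},{"linear":[0,0,0],"angular":[0,0,0]},{"linear":[0,0,0],"angular":[0,0,0]}]'

```text
time: 5.62
position: [0.4997, 0.0867, 0.0186]
tcp_rot: [-2.208, -2.234, 0.001]
wrist_force: [-3.8, 1.1, 0.9]
finger_gap: 0.066
grasp_force: 29.8
```

>>> step_arm --moves '[{"linear":[0,0,0],"angular":[0,0,0]},{"linear":[0,0,0],"angular":[0,0,0]},{"linear":[0,0,0],"angular":[0,0,0]},{"linear":[0,0,0],"angular":[0,0,0]}]' --claw 1

```text
time: 5.95
position: [0.5006, 0.0867, 0.0191]
tcp_rot: [2.208, 2.234, 0.002]
wrist_force: [-0.1, -0.6, -0.5]
finger_gap: 0.0878
grasp_force: 0.0
```

>>> step_arm --moves '[{"linear":[0,0,-0.5],"angular":[0,0,0]},{"linear":[0,0,-1],"angular":[0,0,0]},{"linear":[-0.3,0,-1],"angular":[0,0,0]},{"linear":[-1,0,-0.5],"angular":[0,0,0]},{"linear":[-1,0,0],"angular":[0,0,0]},{"linear":[-1,0,0],"angular":[0,0,0]},{"linear":[-1,0,0],"angular":[0,0,0]},{"linear":[-1,0,0],"angular":[0,0,0]},{"linear":[-0.5,0,0.3],"angular":[0,0,0]},{"linear":[0,0,0.3],"angular":[0,0,0]}]'

```text
time: 6.78
position: [0.503, -0.0906, 0.0916]
tcp_rot: [2.21, 2.229, 0.001]
wrist_force: [0.1, 0.0, -0.4]
finger_gap: 0.093
grasp_force: 0.0
```

Run:
```python
from h import *
plan([.4995,-.088,.018],90)
```

```text
pos [ 0.503  -0.0906  0.0916] n 3
{"linear":[0.03, -0.04, 0.82],"angular":[0.01, 0.01, 0.03]}
{"linear":[0.03, -0.04, 0.82],"angular":[0.01, 0.01, 0.03]}
{"linear":[0.03, -0.04, 0.81],"angular":[0.01, 0.01, 0.03]}
```

>>> step_arm --moves '[{"linear":[0.05,-0.12,0.7],"angular":[0,0,0.1]},{"linear":[0.05,0,0.8],"angular":[0,0,0]},{"linear":[0,0,0.6],"angular":[0,0,0]},{"linear":[0,0,0.35],"angular":[0,0,0]},{"linear":[0,0,0],"angular":[0,0,0]},{"linear":[0,0,0],"angular":[0,0,0]}]' --claw 1

```text
time: 7.28
position: [0.4985, -0.0836, 0.0171]
tcp_rot: [-2.219, -2.223, -0.0]
wrist_force: [-0.2, 0.6, -0.8]
finger_gap: 0.0931
grasp_force: 0.0
```

>>> step_arm --moves '[{"linear":[0,0,0],"angular":[0,0,0]},{"linear":[0,0,0],"angular":[0,0,0]},{"linear":[0,0,0],"angular":[0,0,0]},{"linear":[0,0,0],"angular":[0,0,0]},{"linear":[0,0,0],"angular":[0,0,0]},{"linear":[0,0,0],"angular":[0,0,0]}]' --claw 0

```text
time: 7.78
position: [0.4985, -0.0843, 0.0173]
tcp_rot: [2.22, 2.223, 0.0]
wrist_force: [0.3, 1.0, 0.7]
finger_gap: 0.0656
grasp_force: 30.0
```

>>> step_arm --moves '[{"linear":[0,0,-0.2],"angular":[0,0,0]},{"linear":[0,0,-0.4],"angular":[0,0,0]},{"linear":[0,0,-0.45],"angular":[0,0,0]},{"linear":[0,0,-0.4],"angular":[0,0,0]},{"linear":[0,0,-0.2],"angular":[0,0,0]},{"linear":[0,0,0],"angular":[0,0,0]},{"linear":[0,0,0],"angular":[0,0,0]},{"linear":[0,0,0],"angular":[0,0,0]}]'

```text
time: 8.45
position: [0.498, -0.0842, 0.0663]
tcp_rot: [-2.22, -2.222, 0.001]
wrist_force: [-0.0, 0.4, -2.8]
finger_gap: 0.0655
grasp_force: 30.0
```

>>> step_arm --moves '[{"linear":[0,0,0],"angular":[0,0,0]},{"linear":[0,0,0],"angular":[0,0,0]}]'

```text
time: 8.62
position: [0.4978, -0.0842, 0.0659]
tcp_rot: [-2.219, -2.222, 0.001]
wrist_force: [-0.0, -0.2, -2.7]
finger_gap: 0.0657
grasp_force: 30.0
```

>>> step_arm --moves '[{"linear":[0,0,0],"angular":[0,0,0]}]'

```text
time: 8.7
position: [0.4979, -0.0842, 0.0661]
tcp_rot: [-2.219, -2.222, 0.001]
wrist_force: [-0.1, -0.2, -2.8]
finger_gap: 0.0657
grasp_force: 30.0
```

>>> step_arm --moves '[{"linear":[0,0,0.2],"angular":[0,0,0]},{"linear":[0,0,0.4],"angular":[0,0,0]},{"linear":[0,0,0.4],"angular":[0,0,0]},{"linear":[0,0,0.3],"angular":[0,0,0]},{"linear":[0,0,0.2],"angular":[0,0,0]},{"linear":[0,0,0.12],"angular":[0,0,0]},{"linear":[0,0,0],"angular":[0,0,0]},{"linear":[0,0,0],"angular":[0,0,0]}]'

```text
time: 9.37
position: [0.4984, -0.0843, 0.0178]
tcp_rot: [-2.22, -2.223, 0.0]
wrist_force: [-0.0, 0.3, -2.4]
finger_gap: 0.0656
grasp_force: 30.0
```

>>> step_arm --moves '[{"linear":[0,0,0],"angular":[0,0,0]},{"linear":[0,0,0],"angular":[0,0,0]},{"linear":[0,0,0],"angular":[0,0,0]},{"linear":[0,0,0],"angular":[0,0,0]}]' --claw 1

```text
time: 9.7
position: [0.4988, -0.0844, 0.0185]
tcp_rot: [2.22, 2.222, 0.001]
wrist_force: [-0.9, -0.3, 0.6]
finger_gap: 0.0876
grasp_force: 0.0
```

>>> step_arm --moves '[{"linear":[0,0,-0.5],"angular":[0,0,0]},{"linear":[0,0,-1],"angular":[0,0,0]},{"linear":[-0.3,0,-1],"angular":[0,0,0]},{"linear":[-1,0,-0.5],"angular":[0,0,0]},{"linear":[-1,0,0],"angular":[0,0,0]},{"linear":[-1,0,0],"angular":[0,0,0]},{"linear":[-1,0,0],"angular":[0,0,-0.4]},{"linear":[-1,0,0],"angular":[0,0,-0.5]},{"linear":[-0.8,0,0.3],"angular":[0,0,-0.5]},{"linear":[0,0,0],"angular":[0,0,0]}]'

```text
time: 10.53
position: [0.5016, -0.2713, 0.0984]
tcp_rot: [2.05, 2.379, -0.002]
wrist_force: [-0.4, 0.2, -1.1]
finger_gap: 0.0928
grasp_force: 0.0
```

Run:
```python
from h import *
plan([.4838,-.2755,.018],98.5)
```

```text
pos [ 0.5016 -0.2713  0.0984] n 3
{"linear":[-0.02, -0.2, 0.89],"angular":[0.0, 0.0, 0.0]}
{"linear":[-0.01, -0.2, 0.9],"angular":[0.0, 0.0, 0.0]}
{"linear":[-0.02, -0.21, 0.89],"angular":[0.0, 0.0, 0.0]}
```

>>> step_arm --moves '[{"linear":[-0.05,-0.6,0.4],"angular":[0,0,0]},{"linear":[0,0,0.8],"angular":[0,0,0]},{"linear":[0,0,0.7],"angular":[0,0,0]},{"linear":[0,0,0.5],"angular":[0,0,0]},{"linear":[0,0,0.28],"angular":[0,0,0]},{"linear":[0,0,0],"angular":[0,0,0]},{"linear":[0,0,0],"angular":[0,0,0]}]' --claw 1

```text
time: 11.12
position: [0.4846, -0.271, 0.0189]
tcp_rot: [-2.051, -2.379, -0.0]
wrist_force: [-1.1, 0.6, 0.1]
finger_gap: 0.0933
grasp_force: 0.0
```

>>> step_arm --moves '[{"linear":[0,0,0],"angular":[0,0,0]},{"linear":[0,0,0],"angular":[0,0,0]},{"linear":[0,0,0],"angular":[0,0,0]},{"linear":[0,0,0],"angular":[0,0,0]},{"linear":[0,0,0],"angular":[0,0,0]},{"linear":[0,0,0],"angular":[0,0,0]}]' --claw 0

```text
time: 11.62
position: [0.4845, -0.2716, 0.0193]
tcp_rot: [2.051, 2.379, -0.001]
wrist_force: [-3.0, 0.2, 6.0]
finger_gap: 0.0658
grasp_force: 30.0
```

>>> step_arm --moves '[{"linear":[0,0,-0.2],"angular":[0,0,0]},{"linear":[0,0,-0.4],"angular":[0,0,0]},{"linear":[0,0,-0.45],"angular":[0,0,0]},{"linear":[0,0,-0.4],"angular":[0,0,0]},{"linear":[0,0,-0.2],"angular":[0,0,0]},{"linear":[0,0,0],"angular":[0,0,0]},{"linear":[0,0,0],"angular":[0,0,0]},{"linear":[0,0,0],"angular":[0,0,0]}]'

```text
time: 12.28
position: [0.4841, -0.2711, 0.0677]
tcp_rot: [-2.051, -2.379, 0.0]
wrist_force: [0.1, -0.4, -2.4]
finger_gap: 0.0654
grasp_force: 30.0
```

>>> step_arm --moves '[{"linear":[0,0,0],"angular":[0,0,0]},{"linear":[0,0,0],"angular":[0,0,0]}]'

```text
time: 12.45
position: [0.484, -0.271, 0.0673]
tcp_rot: [-2.05, -2.378, 0.0]
wrist_force: [-0.0, -0.1, -3.5]
finger_gap: 0.0654
grasp_force: 30.0
```

>>> step_arm --moves '[{"linear":[0,0,0],"angular":[0,0,0]}]'

```text
time: 12.53
position: [0.4841, -0.2711, 0.0676]
tcp_rot: [-2.051, -2.378, 0.0]
wrist_force: [-0.0, 0.6, -3.3]
finger_gap: 0.0658
grasp_force: 30.0
```

>>> step_arm --moves '[{"linear":[0,0,0.2],"angular":[0,0,0]},{"linear":[0,0,0.4],"angular":[0,0,0]},{"linear":[0,0,0.4],"angular":[0,0,0]},{"linear":[0,0,0.3],"angular":[0,0,0]},{"linear":[0,0,0.2],"angular":[0,0,0]},{"linear":[0,0,0.12],"angular":[0,0,0]},{"linear":[0,0,0],"angular":[0,0,0]},{"linear":[0,0,0],"angular":[0,0,0]}]'

```text
time: 13.2
position: [0.4845, -0.2713, 0.0194]
tcp_rot: [-2.051, -2.379, 0.0]
wrist_force: [-0.7, 0.5, -1.2]
finger_gap: 0.0653
grasp_force: 30.0
```

>>> step_arm --moves '[{"linear":[0,0,0],"angular":[0,0,0]},{"linear":[0,0,0],"angular":[0,0,0]},{"linear":[0,0,0],"angular":[0,0,0]},{"linear":[0,0,0],"angular":[0,0,0]}]' --claw 1

```text
time: 13.53
position: [0.4848, -0.2715, 0.0198]
tcp_rot: [2.051, 2.379, 0.0]
wrist_force: [0.2, -0.4, 0.3]
finger_gap: 0.088
grasp_force: 0.0
```

>>> step_arm --moves '[{"linear":[0,0,-0.5],"angular":[0,0,0]},{"linear":[0,0,-1],"angular":[0,0,0]},{"linear":[0,0,-1],"angular":[0,0,0]},{"linear":[0,0,-1],"angular":[0,0,0]},{"linear":[0,0,-0.5],"angular":[0,0,0]},{"linear":[0,0,0],"angular":[0,0,0]}]'

```text
time: 14.03
position: [0.4872, -0.2731, 0.145]
tcp_rot: [2.046, 2.373, 0.002]
wrist_force: [0.9, -1.3, 0.2]
finger_gap: 0.0928
grasp_force: 0.0
```

Run:
```python
from h import *
np.set_printoptions(precision=4,suppress=True)
for c in("top","scene"):
    f=grab_frame(c);W=cloud(f);P=W.reshape(-1,3);P=P[np.isfinite(P[:,0])]
    for n,(x,y) in dict(L=(.5,.088),M=(.5,-.088),R=(.484,-.2755)).items():
        Q=P[(abs(P[:,0]-x)<.05)&(abs(P[:,1]-y)<.07)]
        k=Q[(Q[:,2]>.04)&(Q[:,2]<.06)]; t=Q[abs(Q[:,2]-.025)<.006]
        if len(k): print(c,n,np.median(k,0),k.min(0),k.max(0))
        if len(t): print(cv2.minAreaRect((t[:,:2]*1000).astype(np.float32)))
plan([.476,.087,.13],180)
```

```text
top L [0.4748 0.0876 0.0523] [0.4693 0.0818 0.0467] [0.4804 0.0955 0.0573]
((500.1250305175781, 89.77459716796875), (67.16215515136719, 111.50540924072266), 1.3157378435134888)
top M [ 0.4742 -0.0871  0.0538] [ 0.47   -0.0942  0.0501] [ 0.4783 -0.0801  0.0577]
((498.06195068359375, -87.76643371582031), (67.28128814697266, 110.02371215820312), 1.0276075601577759)
top R [ 0.46   -0.2778  0.0519] [ 0.4542 -0.2865  0.0443] [ 0.4654 -0.271   0.0564]
((484.4863586425781, -273.6927490234375), (69.70053100585938, 107.62760162353516), 8.064413070678711)
scene L [0.475  0.0864 0.0501] [0.4699 0.0795 0.0456] [0.4818 0.0986 0.0567]
((500.6771240234375, 89.72537994384766), (68.80607604980469, 114.72941589355469), 2.7081165313720703)
scene M [ 0.4753 -0.0895  0.0511] [ 0.4689 -0.0958  0.0426] [ 0.481  -0.0804  0.0571]
((499.53729248046875, -86.82685852050781), (110.87383270263672, 69.10964965820312), 88.1950912475586)
scene R [ 0.4631 -0.2791  0.0497] [ 0.4568 -0.2857  0.0426] [ 0.4696 -0.2696  0.0551]
((486.7383117675781, -275.0097351074219), (69.70926666259766, 111.14976501464844), 8.46517276763916)
pos [ 0.485  -0.2716  0.1401] n 14
{"linear":[0.85, 0.1, 0.02],"angular":[0.0, 0.0, -0.97]}
{"linear":[0.83, 0.19, 0.02],"angular":[0.0, 0.0, -0.97]}
{"linear":[0.81, 0.27, 0.02],"angular":[0.0, 0.0, -0.97]}
{"linear":[0.78, 0.35, 0.02],"angular":[0.0, 0.0, -0.97]}
{"linear":[0.74, 0.43, 0.02],"angular":[0.0, 0.0, -0.97]}
{"linear":[0.69, 0.5, 0.02],"angular":[0.0, 0.0, -0.97]}
{"linear":[0.63, 0.57, 0.03],"angular":[0.0, 0.0, -0.97]}
{"linear":[0.57, 0.63, 0.02],"angular":[0.0, 0.0, -0.97]}
{"linear":[0.51, 0.69, 0.03],"angular":[0.0, 0.0, -0.97]}
{"linear":[0.43, 0.74, 0.02],"angular":[0.0, 0.0, -0.97]}
{"linear":[0.36, 0.78, 0.03],"angular":[0.0, 0.0, -0.97]}
{"linear":[0.27, 0.81, 0.02],"angular":[0.0, 0.0, -0.97]}
{"linear":[0.19, 0.83, 0.03],"angular":[0.0, 0.0, -0.97]}
{"linear":[0.11, 0.85, 0.02],"angular":[0.0, 0.0, -0.97]}
```

>>> step_arm --moves '[{"linear":[0.85,0.1,0],"angular":[0,0,-0.97]},{"linear":[0.83,0.19,0],"angular":[0,0,-0.97]},{"linear":[0.81,0.27,0],"angular":[0,0,-0.97]},{"linear":[0.78,0.35,0],"angular":[0,0,-0.97]},{"linear":[0.74,0.43,0],"angular":[0,0,-0.97]},{"linear":[0.69,0.5,0],"angular":[0,0,-0.97]},{"linear":[0.63,0.57,0],"angular":[0,0,-0.97]},{"linear":[0.57,0.63,0],"angular":[0,0,-0.97]},{"linear":[0.51,0.69,0],"angular":[0,0,-0.97]},{"linear":[0.43,0.74,0],"angular":[0,0,-0.97]}]' --claw 0.5

```text
time: 14.97
position: [0.4763, -0.0139, 0.1373]
tcp_rot: [-0.627, -3.075, 0.0]
wrist_force: [0.7, -0.4, 0.1]
finger_gap: 0.0466
grasp_force: 0.0
```

>>> step_arm --moves '[{"linear":[0.36,0.78,0],"angular":[0,0,-0.97]},{"linear":[0.27,0.81,0],"angular":[0,0,-0.97]},{"linear":[0.19,0.83,0],"angular":[0,0,-0.97]},{"linear":[0.11,0.85,0],"angular":[0,0,-0.97]},{"linear":[0,0,0],"angular":[0,0,0]},{"linear":[0,0,0],"angular":[0,0,0]}]'

```text
time: 15.47
position: [0.4742, 0.0882, 0.1376]
tcp_rot: [0.001, -3.138, 0.001]
wrist_force: [-0.8, -0.3, 0.1]
finger_gap: 0.0466
grasp_force: 0.0
```

Run:
```python
from h import *
plan([.476,.088,.045],181)
```

```text
pos [0.4742 0.0882 0.1376] n 4
{"linear":[-0.02, 0.0, 0.77],"angular":[0.0, -0.01, -0.04]}
{"linear":[-0.02, 0.0, 0.77],"angular":[0.0, -0.01, -0.04]}
{"linear":[-0.01, 0.0, 0.77],"angular":[0.0, -0.01, -0.04]}
{"linear":[-0.01, 0.0, 0.78],"angular":[0.0, -0.01, -0.04]}
```

>>> step_arm --moves '[{"linear":[-0.05,0,0.8],"angular":[0,0,-0.17]},{"linear":[0,0,0.9],"angular":[0,0,0]},{"linear":[0,0,0.8],"angular":[0,0,0]},{"linear":[0,0,0.4],"angular":[0,0,0]},{"linear":[0,0,0.18],"angular":[0,0,0]},{"linear":[0,0,0],"angular":[0,0,0]},{"linear":[0,0,0],"angular":[0,0,0]}]'

```text
time: 16.05
position: [0.4776, 0.0869, 0.0478]
tcp_rot: [-0.025, 3.141, -0.0]
wrist_force: [0.4, 0.5, 1.3]
finger_gap: 0.0467
grasp_force: 0.0
```

>>> step_arm --moves '[{"linear":[0,0,0],"angular":[0,0,0]},{"linear":[0,0,0],"angular":[0,0,0]},{"linear":[0,0,0],"angular":[0,0,0]},{"linear":[0,0,0],"angular":[0,0,0]},{"linear":[0,0,0],"angular":[0,0,0]},{"linear":[0,0,0],"angular":[0,0,0]}]' --claw 0

```text
time: 16.55
position: [0.4773, 0.0875, 0.0476]
tcp_rot: [-0.027, 3.141, 0.001]
wrist_force: [-0.8, 1.2, 2.6]
finger_gap: 0.0156
grasp_force: 30.0
```

Run:
```python
from h import *
s=observe();print(s["position"],s["wrist_force"],s["finger_gap"],s["grasp_force"])
th=np.linspace(0,1.85,21);r=np.hypot(57,27.5);a=np.arctan2(27.5,-57)
x=r*np.cos(a-th);z=r*np.sin(a-th)
print([[round(-i/30,2),round(-j/30,2)] for i,j in zip(np.diff(x),np.diff(z))])
```

```text
[0.47726412 0.08753776 0.04759622] [-0.79303455  1.23800509  2.57564764] 0.015633776608581382 29.980864226818085
[[np.float64(-0.09), np.float64(-0.17)], [np.float64(-0.11), np.float64(-0.16)], [np.float64(-0.12), np.float64(-0.15)], [np.float64(-0.14), np.float64(-0.14)], [np.float64(-0.15), np.float64(-0.13)], [np.float64(-0.16), np.float64(-0.11)], [np.float64(-0.17), np.float64(-0.1)], [np.float64(-0.18), np.float64(-0.08)], [np.float64(-0.18), np.float64(-0.06)], [np.float64(-0.19), np.float64(-0.05)], [np.float64(-0.19), np.float64(-0.03)], [np.float64(-0.19), np.float64(-0.01)], [np.float64(-0.19), np.float64(0.01)], [np.float64(-0.19), np.float64(0.02)], [np.float64(-0.19), np.float64(0.04)], [np.float64(-0.19), np.float64(0.06)], [np.float64(-0.18), np.float64(0.08)], [np.float64(-0.17), np.float64(0.09)], [np.float64(-0.16), np.float64(0.11)], [np.float64(-0.15), np.float64(0.12)]]
```

>>> step_arm --moves '[{"linear":[-0.09,0,-0.17],"angular":[0,0,0]},{"linear":[-0.11,0,-0.16],"angular":[0,0,0]},{"linear":[-0.12,0,-0.15],"angular":[0,0,0]},{"linear":[-0.14,0,-0.14],"angular":[0,0,0]},{"linear":[-0.15,0,-0.13],"angular":[0,0,0]},{"linear":[0,0,0],"angular":[0,0,0]}]'

```text
time: 17.05
position: [0.4971, 0.0877, 0.0712]
tcp_rot: [-0.026, 3.139, 0.0]
wrist_force: [-0.9, 3.0, 0.3]
finger_gap: 0.0154
grasp_force: 29.9
```

>>> step_arm --moves '[{"linear":[-0.16,0,-0.11],"angular":[0,0,0]},{"linear":[-0.17,0,-0.1],"angular":[0,0,0]},{"linear":[-0.18,0,-0.08],"angular":[0,0,0]},{"linear":[-0.18,0,-0.06],"angular":[0,0,0]},{"linear":[-0.19,0,-0.05],"angular":[0,0,0]},{"linear":[0,0,0],"angular":[0,0,0]}]'

```text
time: 17.55
position: [0.5237, 0.0886, 0.0833]
tcp_rot: [-0.026, 3.139, 0.002]
wrist_force: [-1.6, 7.3, 8.2]
finger_gap: 0.0154
grasp_force: 29.9
```

Run:
```python
from h import *
s=observe();p=s["position"];print(p,s["wrist_force"])
f=grab_frame("scene");W=cloud(f);cv2.imwrite("pics/mid.png",cv2.resize(cv2.cvtColor(f["image"],4)[100:260,220:420],None,fx=3,fy=3))
```

```text
[0.52365839 0.08864212 0.08327362] [-1.58842497  7.29822054  8.23952069]
```

View pics/mid.png

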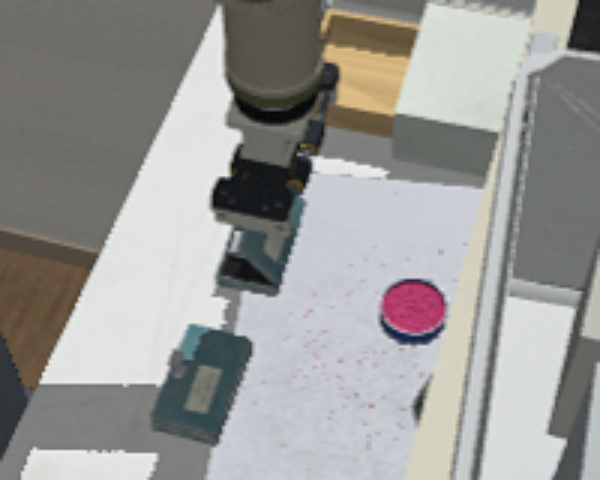

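The lid is about halfway up in the crop (260,240), and the tin is still flat on the bench. I'll carry on along the arc.

>>> step_arm --moves '[{"linear":[-0.19,0.02,-0.04],"angular":[0,0,0]},{"linear":[-0.19,0.02,-0.02],"angular":[0,0,0]},{"linear":[-0.19,0.02,0],"angular":[0,0,0]},{"linear":[-0.19,0.01,0.02],"angular":[0,0,0]},{"linear":[-0.19,0.01,0.04],"angular":[0,0,0]},{"linear":[0,0,0],"angular":[0,0,0]}]'

```text
time: 18.1
position: [0.5522, 0.0903, 0.0827]
tcp_rot: [-0.026, 3.139, -0.001]
wrist_force: [2.4, -2.3, 7.0]
finger_gap: 0.0155
grasp_force: 29.9
```

>>> step_arm --moves '[{"linear":[-0.19,0.01,0.06],"angular":[0,0,0]},{"linear":[-0.18,0.01,0.08],"angular":[0,0,0]},{"linear":[-0.17,0.01,0.09],"angular":[0,0,0]},{"linear":[-0.16,0,0.11],"angular":[0,0,0]},{"linear":[-0.15,0,0.12],"angular":[0,0,0]},{"linear":[0,0,0],"angular":[0,0,0]},{"linear":[0,0,0],"angular":[0,0,0]}]'

```text
time: 18.68
position: [0.578, 0.0915, 0.0693]
tcp_rot: [-0.026, 3.137, -0.001]
wrist_force: [5.0, -1.6, 5.0]
finger_gap: 0.0154
grasp_force: 29.9
```

>>> step_arm --moves '[{"linear":[0,0,0],"angular":[0,0,0]},{"linear":[0,0,0],"angular":[0,0,0]},{"linear":[0,0,0],"angular":[0,0,0]},{"linear":[0,0,0],"angular":[0,0,0]},{"linear":[-0.1,0,-0.3],"angular":[0,0,0]},{"linear":[0,0,-0.6],"angular":[0,0,0]},{"linear":[0,0,-1],"angular":[0,0,0]},{"linear":[0,0,-1],"angular":[0,0,0]},{"linear":[0,0,-1],"angular":[0,0,0]}]' --claw 0.5

```text
time: 19.43
position: [0.5784, 0.0923, 0.1864]
tcp_rot: [0.027, -3.141, 0.0]
wrist_force: [0.3, 0.2, -0.3]
finger_gap: 0.046
grasp_force: 0.0
```

>>> step_arm --moves '[{"linear":[0,-1,-0.3],"angular":[0,0,0]},{"linear":[0,-1,0],"angular":[0,0,0]},{"linear":[0,-1,0],"angular":[0,0,0]},{"linear":[0,-1,0],"angular":[0,0,0]},{"linear":[0,-1,0],"angular":[0,0,0]},{"linear":[0,0,0],"angular":[0,0,0]}]'

```text
time: 19.93
position: [0.5812, -0.0626, 0.1947]
tcp_rot: [-0.021, 3.141, -0.004]
wrist_force: [0.1, -0.2, 0.4]
finger_gap: 0.0465
grasp_force: 0.0
```

```bash
cat > look.py <<'E'
from h import *
import sys
np.set_printoptions(precision=4,suppress=True)
for c in("top","scene"):
    f=grab_frame(c);W=cloud(f)
    a=W[...,0];b=W[...,1];z=W[...,2]
    im=cv2.cvtColor(f["image"],4)
    cr=im[150:260,180:340] if c=="top" else im[100:260,220:420]
    cv2.imwrite(f"pics/{sys.argv[1]}_{c}.png",cv2.resize(cr,None,fx=4 if c=="top" else 3,fy=4 if c=="top" else 3))
    for m in regions_of(c,"ingot")[:3]:
        M=m["mask"];P=W[M];P=P[np.isfinite(P[:,0])]
        T=P[abs(P[:,2]-np.median(P[:,2]))<.006]
        print(c,round(m["confidence"],2),m["bbox"],np.median(P,0),cv2.minAreaRect((T[:,:2]*1000).astype(np.float32)) if len(T)>4 else None)
    for m in pinpoint(c,"ingot")[:2]: print(c,"pt",m["confidence"],m["point"],ray_at_z(f,m["point"],.006))
print(observe()["position"])
E
python3 look.py open
```

```text
top 0.55 [293.6, 211.1, 12.2, 19.7] [0.5005 0.0818 0.0189] ((500.29986572265625, 83.12472534179688), (50.585113525390625, 25.606983184814453), 1.8686267137527466)
top pt 0.53 [298.2, 220.5] [0.4992 0.0846 0.006 ]
[ 0.5813 -0.0564  0.1941]
```

View pics/open_top.png

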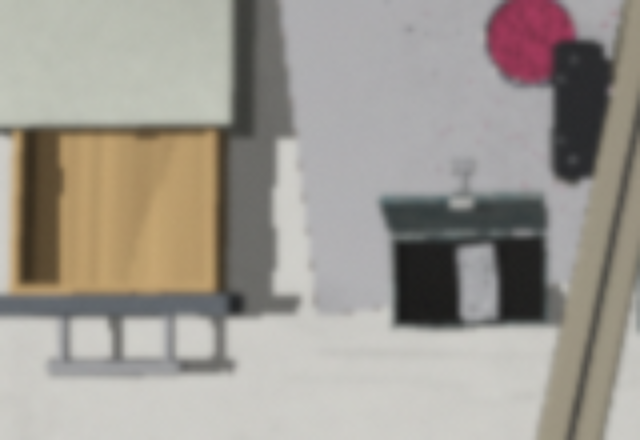

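The crop shows the lid standing open at (465,215), with the grey bar on the dark liner at (478,283). The uncovered drawer floor spans about (60–215, 130–290).

Run:
```python
from h import *
plan([.500,.0835,.12],182)
```

```text
pos [ 0.5813 -0.0564  0.1941] n 6
{"linear":[0.44, 0.79, 0.41],"angular":[0.0, 0.0, -0.03]}
{"linear":[0.43, 0.79, 0.41],"angular":[0.0, 0.0, -0.03]}
{"linear":[0.43, 0.79, 0.41],"angular":[0.0, 0.0, -0.03]}
{"linear":[0.43, 0.79, 0.41],"angular":[0.0, 0.0, -0.03]}
{"linear":[0.43, 0.79, 0.42],"angular":[0.0, 0.0, -0.03]}
{"linear":[0.43, 0.78, 0.41],"angular":[0.0, 0.0, -0.03]}
```

>>> step_arm --moves '[{"linear":[0.7,0.7,0],"angular":[0,0,-0.05]},{"linear":[0.7,0.8,0.2],"angular":[0,0,-0.05]},{"linear":[0.7,0.8,0.4],"angular":[0,0,-0.05]},{"linear":[0.5,0.8,0.6],"angular":[0,0,-0.05]},{"linear":[0,0.8,0.6],"angular":[0,0,0]},{"linear":[0,0.75,0.6],"angular":[0,0,0]},{"linear":[0,0,0],"angular":[0,0,0]},{"linear":[0,0,0],"angular":[0,0,0]}]'

```text
time: 20.9
position: [0.4979, 0.0815, 0.121]
tcp_rot: [0.065, -3.138, 0.0]
wrist_force: [0.6, 0.1, 0.4]
finger_gap: 0.0465
grasp_force: 0.0
```

Run:
```python
from h import *
plan([.500,.0835,.0208],182)
```

```text
pos [0.4979 0.0815 0.121 ] n 4
{"linear":[-0.02, 0.02, 0.83],"angular":[0.0, -0.01, 0.02]}
{"linear":[-0.02, 0.01, 0.84],"angular":[0.0, -0.01, 0.02]}
{"linear":[-0.02, 0.02, 0.83],"angular":[0.0, -0.01, 0.02]}
{"linear":[-0.02, 0.01, 0.84],"angular":[0.0, -0.01, 0.02]}
```

>>> step_arm --moves '[{"linear":[-0.07,0.06,0.8],"angular":[0,0,0]},{"linear":[0,0,0.9],"angular":[0,0,0]},{"linear":[0,0,0.7],"angular":[0,0,0]},{"linear":[0,0,0.5],"angular":[0,0,0]},{"linear":[0,0,0.3],"angular":[0,0,0]},{"linear":[0,0,0.1],"angular":[0,0,0]},{"linear":[0,0,0],"angular":[0,0,0]},{"linear":[0,0,0],"angular":[0,0,0]}]'

```text
time: 21.57
position: [0.5024, 0.0816, 0.0243]
tcp_rot: [-0.059, 3.139, 0.0]
wrist_force: [-0.2, 0.5, -0.5]
finger_gap: 0.0468
grasp_force: 0.0
```

>>> step_arm --moves '[{"linear":[0,0,0],"angular":[0,0,0]}]'

```text
time: 21.65
position: [0.5026, 0.0817, 0.0245]
tcp_rot: [-0.059, 3.139, 0.0]
wrist_force: [1.0, -0.4, -0.0]
finger_gap: 0.0469
grasp_force: 0.0
```

>>> step_arm --moves '[{"linear":[0,0.03,0.1],"angular":[0,0,0]},{"linear":[0,0,0],"angular":[0,0,0]}]'

```text
time: 21.82
position: [0.5029, 0.0826, 0.0221]
tcp_rot: [-0.06, 3.138, -0.001]
wrist_force: [-2.7, -2.5, 11.0]
finger_gap: 0.0463
grasp_force: 5.5
```

>>> step_arm --moves '[{"linear":[0,0,0],"angular":[0,0,0]},{"linear":[0,0,0],"angular":[0,0,0]},{"linear":[0,0,0],"angular":[0,0,0]},{"linear":[0,0,0],"angular":[0,0,0]},{"linear":[0,0,0],"angular":[0,0,0]}]' --claw 0

```text
time: 22.23
position: [0.5034, 0.0829, 0.0221]
tcp_rot: [-0.059, 3.137, 0.0]
wrist_force: [-0.5, 0.4, 6.6]
finger_gap: 0.0255
grasp_force: 30.8
```

>>> step_arm --moves '[{"linear":[0,0,-0.2],"angular":[0,0,0]},{"linear":[0,0,-0.4],"angular":[0,0,0]},{"linear":[0,0,-0.6],"angular":[0,0,0]},{"linear":[0,0,-0.8],"angular":[0,0,0]},{"linear":[0,0,-0.8],"angular":[0,0,0]},{"linear":[0,0,-0.8],"angular":[0,0,0]},{"linear":[0,0,-0.5],"angular":[0,0,0]},{"linear":[0,0,0],"angular":[0,0,0]},{"linear":[0,0,0],"angular":[0,0,0]}]'

```text
time: 22.98
position: [0.5019, 0.0827, 0.1442]
tcp_rot: [-0.059, 3.139, 0.0]
wrist_force: [-0.8, -0.5, -2.7]
finger_gap: 0.0258
grasp_force: 29.7
```

Run:
```python
from h import *
plan([.5455,.328,.14],180,vmax=.8)
```

```text
pos [0.5019 0.0827 0.1442] n 11
{"linear":[-0.16, 0.74, 0.01],"angular":[0.0, 0.0, 0.03]}
{"linear":[-0.16, 0.74, 0.01],"angular":[0.0, 0.0, 0.03]}
{"linear":[-0.16, 0.74, 0.01],"angular":[0.0, 0.0, 0.03]}
{"linear":[-0.15, 0.74, 0.01],"angular":[0.0, 0.0, 0.03]}
{"linear":[-0.15, 0.74, 0.01],"angular":[0.0, 0.0, 0.03]}
{"linear":[-0.15, 0.74, 0.02],"angular":[0.0, 0.0, 0.03]}
{"linear":[-0.15, 0.74, 0.01],"angular":[0.0, 0.0, 0.03]}
{"linear":[-0.14, 0.74, 0.02],"angular":[0.0, 0.0, 0.03]}
{"linear":[-0.14, 0.74, 0.01],"angular":[0.0, 0.0, 0.03]}
{"linear":[-0.14, 0.74, 0.02],"angular":[0.0, 0.0, 0.03]}
{"linear":[-0.13, 0.74, 0.01],"angular":[0.0, 0.0, 0.03]}
```

>>> step_arm --moves '[{"linear":[-0.15,0.5,0],"angular":[0,0,0.03]},{"linear":[-0.15,0.75,0],"angular":[0,0,0.03]},{"linear":[-0.15,0.8,0],"angular":[0,0,0.03]},{"linear":[-0.15,0.8,0],"angular":[0,0,0.03]},{"linear":[-0.15,0.8,0],"angular":[0,0,0.03]},{"linear":[-0.15,0.8,0],"angular":[0,0,0.03]},{"linear":[-0.15,0.8,0],"angular":[0,0,0.03]},{"linear":[-0.15,0.8,0],"angular":[0,0,0.03]},{"linear":[-0.15,0.8,0],"angular":[0,0,0.03]},{"linear":[-0.15,0.8,0],"angular":[0,0,0.03]}]'

```text
time: 23.82
position: [0.5396, 0.3138, 0.1403]
tcp_rot: [0.01, -3.138, 0.003]
wrist_force: [0.1, -0.2, -2.5]
finger_gap: 0.0258
grasp_force: 29.7
```

>>> step_arm --moves '[{"linear":[0,0.5,0],"angular":[0,0,0]},{"linear":[0,0.1,0],"angular":[0,0,0]},{"linear":[0,0,0],"angular":[0,0,0]},{"linear":[0,0,0],"angular":[0,0,0]}]'

```text
time: 24.15
position: [0.5402, 0.3302, 0.1419]
tcp_rot: [0.01, -3.14, 0.002]
wrist_force: [-0.3, -0.7, -2.6]
finger_gap: 0.0256
grasp_force: 29.7
```

```bash
python3 look.py held
python3 - <<'E'
from h import *
plan([.5475,.330,.06],180,vmax=.8)
E
```

```text
scene 0.7 [244.3, 263.3, 28.1, 41.8] [ 0.4873 -0.279   0.0245] ((487.1664733886719, -274.5278015136719), (68.85041046142578, 111.31201934814453), 8.237264633178711)
scene 0.44 [342.3, 103.1, 4.9, 1.7] [0.5604 0.317  0.137 ] ((560.57177734375, 316.75335693359375), (2.7794442176818848, 7.242841720581055), 82.69098663330078)
scene pt 0.47 [339.2, 103.7] [0.5094 0.4503 0.006 ]
[0.541  0.3304 0.1432]
pos [0.541  0.3304 0.1432] n 4
{"linear":[-0.05, 0.0, 0.69],"angular":[0.0, 0.0, 0.01]}
{"linear":[-0.06, 0.0, 0.69],"angular":[0.0, 0.0, 0.01]}
{"linear":[-0.05, -0.01, 0.7],"angular":[0.0, 0.0, 0.01]}
{"linear":[-0.06, 0.0, 0.69],"angular":[0.0, 0.0, 0.01]}
```

View pics/held_scene.png

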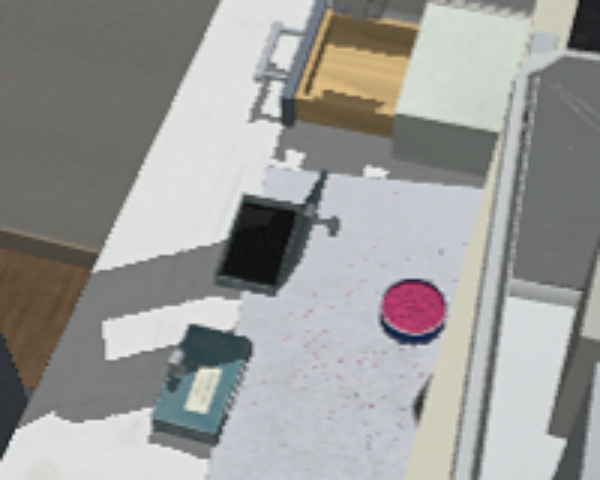

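The crop shows the left tin open and empty at (260,240), and the arm is above the drawer (340,60). Next I lower the bar.

>>> step_arm --moves '[{"linear":[-0.1,0,0.3],"angular":[0,0,0]},{"linear":[-0.1,0,0.7],"angular":[0,0,0]},{"linear":[0,0,0.8],"angular":[0,0,0]},{"linear":[0,0,0.7],"angular":[0,0,0]},{"linear":[0,0,0.4],"angular":[0,0,0]},{"linear":[0,0,0.25],"angular":[0,0,0]},{"linear":[0,0,0.1],"angular":[0,0,0]},{"linear":[0,0,0],"angular":[0,0,0]},{"linear":[0,0,0],"angular":[0,0,0]}]'

```text
time: 25.2
position: [0.5476, 0.3316, 0.0466]
tcp_rot: [-0.01, 3.14, 0.001]
wrist_force: [-0.2, -0.8, -2.1]
finger_gap: 0.0259
grasp_force: 29.7
```

>>> step_arm --moves '[{"linear":[0,0,0],"angular":[0,0,0]}]'

```text
time: 25.28
position: [0.5479, 0.3318, 0.0471]
tcp_rot: [-0.01, 3.139, 0.002]
wrist_force: [0.2, -0.4, -1.1]
finger_gap: 0.0262
grasp_force: 29.7
```

Contact is expected near TCP z ≈ 0.038.

>>> step_arm --moves '[{"linear":[0,0,0.1],"angular":[0,0,0]},{"linear":[0,0,0.08],"angular":[0,0,0]},{"linear":[0,0,0.05],"angular":[0,0,0]},{"linear":[0,0,0],"angular":[0,0,0]}]'

```text
time: 25.62
position: [0.5465, 0.3311, 0.0381]
tcp_rot: [0.01, -3.141, 0.0]
wrist_force: [0.1, 0.0, -1.6]
finger_gap: 0.0254
grasp_force: 29.7
```

>>> step_arm --moves '[{"linear":[0,0,0.04],"angular":[0,0,0]},{"linear":[0,0,0],"angular":[0,0,0]}]'

```text
time: 25.78
position: [0.5467, 0.3311, 0.0371]
tcp_rot: [0.01, -3.141, 0.0]
wrist_force: [0.6, -0.4, -1.8]
finger_gap: 0.0257
grasp_force: 29.7
```

>>> step_arm --moves '[{"linear":[0,0,0.02],"angular":[0,0,0]},{"linear":[0,0,0],"angular":[0,0,0]}]'

```text
time: 25.95
position: [0.5468, 0.3312, 0.0367]
tcp_rot: [0.01, -3.142, -0.0]
wrist_force: [0.2, 0.3, -3.0]
finger_gap: 0.0258
grasp_force: 29.7
```

>>> step_arm --moves '[{"linear":[0,0,0.03],"angular":[0,0,0]},{"linear":[0,0,0],"angular":[0,0,0]}]'

```text
time: 26.12
position: [0.5472, 0.3313, 0.0363]
tcp_rot: [-0.01, 3.141, 0.0]
wrist_force: [0.0, -1.1, 0.8]
finger_gap: 0.0257
grasp_force: 31.2
```

>>> step_arm --moves '[{"linear":[0,0,0.02],"angular":[0,0,0]},{"linear":[0,0,0],"angular":[0,0,0]}]'

```text
time: 26.28
position: [0.5476, 0.3313, 0.0363]
tcp_rot: [-0.01, 3.14, 0.001]
wrist_force: [-0.0, -1.7, 5.2]
finger_gap: 0.0255
grasp_force: 32.8
```

>>> step_arm --moves '[{"linear":[0,0,0],"angular":[0,0,0]},{"linear":[0,0,0],"angular":[0,0,0]},{"linear":[0,0,0],"angular":[0,0,0]},{"linear":[0,0,-0.3],"angular":[0,0,0]},{"linear":[0,0,-0.7],"angular":[0,0,0]},{"linear":[0,0,-1],"angular":[0,0,0]},{"linear":[0,0,-1],"angular":[0,0,0]},{"linear":[0,0,-1],"angular":[0,0,0]},{"linear":[0,0,-1],"angular":[0,0,0]}]' --claw 0.48

```text
time: 27.03
position: [0.5461, 0.3306, 0.1864]
tcp_rot: [0.01, -3.14, 0.002]
wrist_force: [0.8, -0.1, -0.3]
finger_gap: 0.0444
grasp_force: 0.0
```

>>> step_arm --moves '[{"linear":[0.3,-1,0],"angular":[0,0,0]},{"linear":[0.3,-1,0],"angular":[0,0,0]},{"linear":[0.3,-1,0],"angular":[0,0,0]},{"linear":[0.3,-1,0],"angular":[0,0,0]},{"linear":[0.3,-1,0],"angular":[0,0,0]},{"linear":[0.3,-1,0],"angular":[0,0,0]},{"linear":[0.3,-1,0],"angular":[0,0,0]},{"linear":[0,-1,0],"angular":[0,0,0]},{"linear":[0,-1,0],"angular":[0,0,0]},{"linear":[0,0,0],"angular":[0,0,0]}]'

```text
time: 27.87
position: [0.4849, 0.0563, 0.1853]
tcp_rot: [0.005, -3.141, 0.004]
wrist_force: [-0.5, 0.2, -0.5]
finger_gap: 0.0445
grasp_force: 0.0
```

```bash
python3 look.py end
```

```text
top 0.62 [204.3, 194.0, 13.0, 17.5] [0.5434 0.329  0.0329] ((543.435546875, 330.3558044433594), (53.74287414550781, 27.696657180786133), 2.3420817852020264)
top pt 0.74 [209.7, 199.4] [0.554  0.3385 0.006 ]
scene pt 0.6 [338.8, 123.5] [0.5335 0.3568 0.006 ]
[0.4854 0.0618 0.1851]
```

View pics/end_top.png

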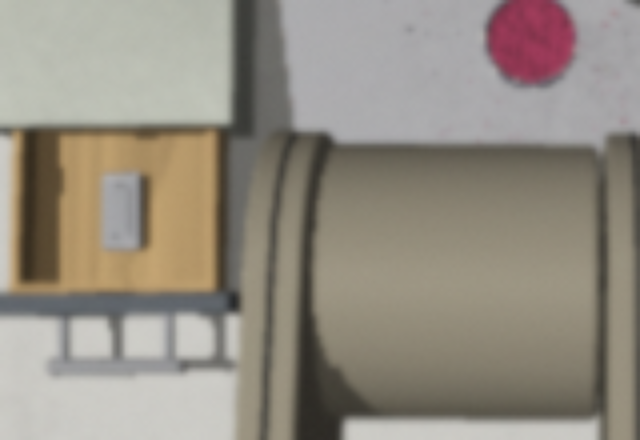

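View pics/end_scene.png

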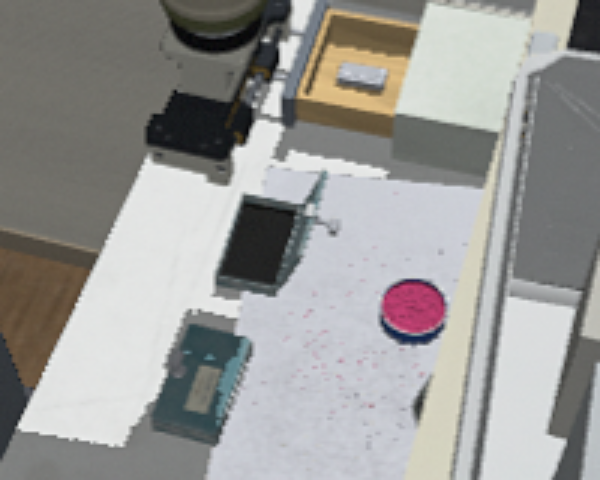

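The grey bar lies flat on the drawer floor (top crop (123,210); top face at z = 0.033). The left tin is open and empty, and the arm touches nothing.

```bash
python3 -c "
from rig import *
print(close_job())"
```

```text
the job is handed in; nothing more can be done
None
```

I hefted all three tins from left to right and found the left one heavy (about 4.4 N against 2.8 N and 3.1 N); its bar now lies flat on the drawer floor, its lid is open, and I handed the job in at about 28 s; the verdict was not shown.

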